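# Lift the basket with the red mount out of its tub and hold it level

### The job

One of the three cleaning baskets has the red sample mount in it: take that basket by its blue handle grip and lift it straight up, level, until it hangs about ten centimetres above the rim of its tub. Keep it there over the tub, still and level with its mounts lying in it, for three seconds, and finish while you are still holding it, so that I can change the tub beneath. Leave the tubs, the other baskets, the wash bottle and the mouse where they are, and do not touch the mounts.

Things in the scene. Friction and masses are not known exactly. Their poses are not given: they have to be found in the camera images.
- basket_a: The left (+y) one of three equal open steel mesh baskets: 110 mm long (its x), 85 wide (y), 40 high, floor and walls 3 mm, 130-210 g. Origin: centre of underside; z up. Stands loose on the floor of its white tub with 2 to 12 mm play, length along the tub's. A rigid handle of 5 mm rod rises from the middles of its short walls and runs over it along x, 108 mm above the underside.
- basket_a_handle (a point): Middle of the handle of basket_a: centre of the blue flat-sided plastic grip, 60 mm long (along the basket's x), 12 mm wide (y) and 16 mm high. Free air on both sides and 60 mm or more down to the basket's rim.
- tub_a: White open plastic tub under basket_a, 132 x 107 x 35 mm high, walls and floor 4 mm, about 220 g, standing loose on the black bench. Origin: centre of its underside; x along its length.
- basket_b: The middle one of three equal open steel mesh baskets: 110 mm long (its x), 85 wide (y), 40 high, floor and walls 3 mm, 130-210 g. Origin: centre of underside; z up. Stands loose on the floor of its white tub with 2 to 12 mm play, length along the tub's. A rigid handle of 5 mm rod rises from the middles of its short walls and runs over it along x, 108 mm above the underside.
- basket_b_handle (a point): Middle of the handle of basket_b: centre of the blue flat-sided plastic grip, 60 mm long (along the basket's x), 12 mm wide (y) and 16 mm high. Free air on both sides and 60 mm or more down to the basket's rim.
- tub_b: White open plastic tub under basket_b, 132 x 107 x 35 mm high, walls and floor 4 mm, about 220 g, standing loose on the black bench. Origin: centre of its underside; x along its length.
- basket_c: The right (-y) one of three equal open steel mesh baskets: 110 mm long (its x), 85 wide (y), 40 high, floor and walls 3 mm, 130-210 g. Origin: centre of underside; z up. Stands loose on the floor of its white tub with 2 to 12 mm play, length along the tub's. A rigid handle of 5 mm rod rises from the middles of its short walls and runs over it along x, 108 mm above the underside.
- basket_c_handle (a point): Middle of the handle of basket_c: centre of the blue flat-sided plastic grip, 60 mm long (along the basket's x), 12 mm wide (y) and 16 mm high. Free air on both sides and 60 mm or more down to the basket's rim.
- tub_c: White open plastic tub under basket_c, 132 x 107 x 35 mm high, walls and floor 4 mm, about 220 g, standing loose on the black bench. Origin: centre of its underside; x along its length.
- mount_red: The red sample mount: a resin disc 30 mm in diameter and 15 mm high with a small polished metal spot on top, 17 to 40 g, lying loose on the floor of one of the three baskets (any of them). Origin: centre of its underside.
- mount_green_1: A green sample mount: a resin disc 30 mm in diameter and 15 mm high with a small polished metal spot on top, 17 to 40 g, lying loose on the floor of one of the three baskets (any of them). Origin: centre of its underside.
- mount_green_2: The other green sample mount: a resin disc 30 mm in diameter and 15 mm high with a small polished metal spot on top, 17 to 40 g, lying loose on the floor of one of the three baskets (any of them). Origin: centre of its underside.
- mount_black_1: A black sample mount: a resin disc 30 mm in diameter and 15 mm high with a small polished metal spot on top, 17 to 40 g, lying loose on the floor of one of the three baskets (any of them). Origin: centre of its underside.
- mount_black_2: The other black sample mount: a resin disc 30 mm in diameter and 15 mm high with a small polished metal spot on top, 17 to 40 g, lying loose on the floor of one of the three baskets (any of them). Origin: centre of its underside.
- wash_bottle: Lilac plastic wash bottle with white cap and spout, 60 mm in diameter, 180 mm high, standing on the bench at the right; not part of the job. Origin: centre of its underside.
- mouse: Grey computer mouse, 112 x 62 x 33 mm, on the bench at the left; not part of the job. Origin: centre of its underside.

How it is judged (in metres and radians):
On the way:
1. the basket with the red mount in it has been held by its handle grip, level and still, 50 to 170 mm above the rim of its tub and over it, for 2 s ((((x of mount_red in the frame of basket_a between -0.05 and 0.05 m and y of mount_red in the frame of basket_a between -0.04 and 0.04 m and z of mount_red in the frame of basket_a between -0.005 and 0.015 m) and height (world z) of basket_a between 0.085 and 0.205 m and horizontal distance between basket_a and tub_a below 0.06 m and angle between basket_a's own z axis and vertical below 0.09 rad and linear speed of basket_a below 0.02 m/s and angular speed of basket_a below 0.25 rad/s and contact force between the fingers and basket_a above 1 N and distance between the grasp point and basket_a_handle below 0.045 m and contact force between basket_a and tub_a below 0.1 N) or ((x of mount_red in the frame of basket_b between -0.05 and 0.05 m and y of mount_red in the frame of basket_b between -0.04 and 0.04 m and z of mount_red in the frame of basket_b between -0.005 and 0.015 m) and height (world z) of basket_b between 0.085 and 0.205 m and horizontal distance between basket_b and tub_b below 0.06 m and angle between basket_b's own z axis and vertical below 0.09 rad and linear speed of basket_b below 0.02 m/s and angular speed of basket_b below 0.25 rad/s and contact force between the fingers and basket_b above 1 N and distance between the grasp point and basket_b_handle below 0.045 m and contact force between basket_b and tub_b below 0.1 N) or ((x of mount_red in the frame of basket_c between -0.05 and 0.05 m and y of mount_red in the frame of basket_c between -0.04 and 0.04 m and z of mount_red in the frame of basket_c between -0.005 and 0.015 m) and height (world z) of basket_c between 0.085 and 0.205 m and horizontal distance between basket_c and tub_c below 0.06 m and angle between basket_c's own z axis and vertical below 0.09 rad and linear speed of basket_c below 0.02 m/s and angular speed of basket_c below 0.25 rad/s and contact force between the fingers and basket_c above 1 N and distance between the grasp point and basket_c_handle below 0.045 m and contact force between basket_c and tub_c below 0.1 N))), for 2 s.
At the end, for the whole second after the job is handed in: The red mount's basket hangs in the fingers by its grip (TCP within 45 mm of its middle), underside 50 to 170 mm above the tub rim, within 60 mm sideways of its tub, tilt under 0.09 rad, under 20 mm/s and 0.25 rad/s; all mounts in baskets; tubs within 25 mm, other baskets 20 mm, of their start ((((x of mount_red in the frame of basket_a between -0.05 and 0.05 m and y of mount_red in the frame of basket_a between -0.04 and 0.04 m and z of mount_red in the frame of basket_a between -0.005 and 0.015 m) and height (world z) of basket_a between 0.085 and 0.205 m and horizontal distance between basket_a and tub_a below 0.06 m and angle between basket_a's own z axis and vertical below 0.09 rad and linear speed of basket_a below 0.02 m/s and angular speed of basket_a below 0.25 rad/s and contact force between the fingers and basket_a above 1 N and distance between the grasp point and basket_a_handle below 0.045 m and contact force between basket_a and tub_a below 0.1 N) or ((x of mount_red in the frame of basket_b between -0.05 and 0.05 m and y of mount_red in the frame of basket_b between -0.04 and 0.04 m and z of mount_red in the frame of basket_b between -0.005 and 0.015 m) and height (world z) of basket_b between 0.085 and 0.205 m and horizontal distance between basket_b and tub_b below 0.06 m and angle between basket_b's own z axis and vertical below 0.09 rad and linear speed of basket_b below 0.02 m/s and angular speed of basket_b below 0.25 rad/s and contact force between the fingers and basket_b above 1 N and distance between the grasp point and basket_b_handle below 0.045 m and contact force between basket_b and tub_b below 0.1 N) or ((x of mount_red in the frame of basket_c between -0.05 and 0.05 m and y of mount_red in the frame of basket_c between -0.04 and 0.04 m and z of mount_red in the frame of basket_c between -0.005 and 0.015 m) and height (world z) of basket_c between 0.085 and 0.205 m and horizontal distance between basket_c and tub_c below 0.06 m and angle between basket_c's own z axis and vertical below 0.09 rad and linear speed of basket_c below 0.02 m/s and angular speed of basket_c below 0.25 rad/s and contact force between the fingers and basket_c above 1 N and distance between the grasp point and basket_c_handle below 0.045 m and contact force between basket_c and tub_c below 0.1 N)) and ((x of mount_green_1 in the frame of basket_a between -0.05 and 0.05 m and y of mount_green_1 in the frame of basket_a between -0.04 and 0.04 m and z of mount_green_1 in the frame of basket_a between -0.005 and 0.015 m) or (x of mount_green_1 in the frame of basket_b between -0.05 and 0.05 m and y of mount_green_1 in the frame of basket_b between -0.04 and 0.04 m and z of mount_green_1 in the frame of basket_b between -0.005 and 0.015 m) or (x of mount_green_1 in the frame of basket_c between -0.05 and 0.05 m and y of mount_green_1 in the frame of basket_c between -0.04 and 0.04 m and z of mount_green_1 in the frame of basket_c between -0.005 and 0.015 m)) and ((x of mount_green_2 in the frame of basket_a between -0.05 and 0.05 m and y of mount_green_2 in the frame of basket_a between -0.04 and 0.04 m and z of mount_green_2 in the frame of basket_a between -0.005 and 0.015 m) or (x of mount_green_2 in the frame of basket_b between -0.05 and 0.05 m and y of mount_green_2 in the frame of basket_b between -0.04 and 0.04 m and z of mount_green_2 in the frame of basket_b between -0.005 and 0.015 m) or (x of mount_green_2 in the frame of basket_c between -0.05 and 0.05 m and y of mount_green_2 in the frame of basket_c between -0.04 and 0.04 m and z of mount_green_2 in the frame of basket_c between -0.005 and 0.015 m)) and ((x of mount_black_1 in the frame of basket_a between -0.05 and 0.05 m and y of mount_black_1 in the frame of basket_a between -0.04 and 0.04 m and z of mount_black_1 in the frame of basket_a between -0.005 and 0.015 m) or (x of mount_black_1 in the frame of basket_b between -0.05 and 0.05 m and y of mount_black_1 in the frame of basket_b between -0.04 and 0.04 m and z of mount_black_1 in the frame of basket_b between -0.005 and 0.015 m) or (x of mount_black_1 in the frame of basket_c between -0.05 and 0.05 m and y of mount_black_1 in the frame of basket_c between -0.04 and 0.04 m and z of mount_black_1 in the frame of basket_c between -0.005 and 0.015 m)) and ((x of mount_black_2 in the frame of basket_a between -0.05 and 0.05 m and y of mount_black_2 in the frame of basket_a between -0.04 and 0.04 m and z of mount_black_2 in the frame of basket_a between -0.005 and 0.015 m) or (x of mount_black_2 in the frame of basket_b between -0.05 and 0.05 m and y of mount_black_2 in the frame of basket_b between -0.04 and 0.04 m and z of mount_black_2 in the frame of basket_b between -0.005 and 0.015 m) or (x of mount_black_2 in the frame of basket_c between -0.05 and 0.05 m and y of mount_black_2 in the frame of basket_c between -0.04 and 0.04 m and z of mount_black_2 in the frame of basket_c between -0.005 and 0.015 m)) and distance of each of tub_a, tub_b, tub_c from where it was at the start of the episode below 0.025 m and ((x of mount_red in the frame of basket_a between -0.05 and 0.05 m and y of mount_red in the frame of basket_a between -0.04 and 0.04 m and z of mount_red in the frame of basket_a between -0.005 and 0.015 m) or (distance of basket_a from where it was at the start of the episode below 0.02 m and angle between basket_a's own z axis and vertical below 0.15 rad)) and ((x of mount_red in the frame of basket_b between -0.05 and 0.05 m and y of mount_red in the frame of basket_b between -0.04 and 0.04 m and z of mount_red in the frame of basket_b between -0.005 and 0.015 m) or (distance of basket_b from where it was at the start of the episode below 0.02 m and angle between basket_b's own z axis and vertical below 0.15 rad)) and ((x of mount_red in the frame of basket_c between -0.05 and 0.05 m and y of mount_red in the frame of basket_c between -0.04 and 0.04 m and z of mount_red in the frame of basket_c between -0.005 and 0.015 m) or (distance of basket_c from where it was at the start of the episode below 0.02 m and angle between basket_c's own z axis and vertical below 0.15 rad))); the arm keeps its last pose, push and grip.
It fails at once if a basket without the red mount is lifted or shoved more than 20 mm ((distance of basket_a from where it was at the start of the episode above 0.02 m and horizontal distance between mount_red and basket_a above 0.07 m) or (distance of basket_b from where it was at the start of the episode above 0.02 m and horizontal distance between mount_red and basket_b above 0.07 m) or (distance of basket_c from where it was at the start of the episode above 0.02 m and horizontal distance between mount_red and basket_c above 0.07 m)).
It fails at once if a basket is tipped more than 0.26 rad (15 degrees) (angle between any of basket_a, basket_b, basket_c's own z axis and vertical above 0.26 rad).
It fails at once if a tub is shoved or lifted more than 25 mm (distance of any of tub_a, tub_b, tub_c from where it was at the start of the episode above 0.025 m).
It fails at once if the fingers touch a mount (contact force between the fingers and mount_red above 0.5 N or contact force between the fingers and mount_green_1 above 0.5 N or contact force between the fingers and mount_green_2 above 0.5 N or contact force between the fingers and mount_black_1 above 0.5 N or contact force between the fingers and mount_black_2 above 0.5 N).
It fails at once if the wash bottle or the mouse is knocked over or moved more than 30 mm (distance of any of wash_bottle, mouse from where it was at the start of the episode above 0.03 m or angle between wash_bottle's own z axis and vertical above 0.4 rad).
It also fails if it takes over 38 s, if anything falls off the work surface, if the arm or the gripper's body presses on something with over 40 N, if the wrist force passes 120 N, or if a joint passes its speed limit or range.

### The arm

A 6-joint arm with a two-finger parallel gripper is mounted at the origin on the work surface. World frame = base frame: x ahead of the robot, y to its left, z up, the work surface at z = 0. Lengths are in mm, angles in rad, forces in N, time in s.
With the tool pointing down it reaches from about 350 to 775 mm from the base axis. Payload 7.3 kg.
Tool frame: the origin (TCP) lies between the finger pads, 19 mm behind the fingertips; this is the grasp point; z points along the fingers, y is the line along which they close (so a half turn about z gives the same grasp; the last joint's range is limited). The gripper opens to 92 mm and grips with 3 to 60 N. Pads are 19 mm wide; open, the fingers measure 130 mm over their backs; the gripper's body (75 mm by 190 mm) begins 47 mm behind the grasp point.
Start: joints at [0.995, 0.342, 1.524, -0, 1.275, -0.146], TCP at [218.749, 477.275, 245.541] pointing down, gripper open.
Joint ranges: [-2.53, 2.53], [-0.77, 2.02], [0.04, 2.7], [-1, 4.14], [0.28, 2.66], [-3.11, 3.11]. Speed limits (rad/s): [2.57, 2.57, 3.14, 3.14, 3.14, 3.14].

### API

Orientations are given as [roll, pitch, yaw] about the fixed x, y, z axes, in that order (R = Rz(yaw) Ry(pitch) Rx(roll)).
In Python, from plant import bot, eyes, close_job gives the robot as it stands (bot), with the cameras (eyes) and the job as plain functions.
- The arm moves only by the shell command python3 shift.py 'ROWS'. ROWS is a JSON list of rows, 1 to 5 of them, each of 5 numbers: the finger opening in mm, then dx, dy, dz in cm, then a turn about the tool's z in rad; each row is the pose to reach, as a shift and turn from the pose commanded when the command began, along the tool's axes at that moment; what a row does not reach only later rows make up. A row lasts 1/8 s, in which the tool goes at most 62.5 mm and 0.188 rad, less where a joint would pass 70% of its speed; a pose out of reach is approached as far as the arm can. The fingers move at their own pace and stop on an object; the grip force is fixed at half the most. Time passes only in rows, so rows that do not move let the fingers close. It prints the time, the measured TCP pose, the force, the opening and the grip force at its end. Input that does not fit is refused with a message, and nothing moves.
- bot.get_obs(): the state, without advancing time (a new reading comes with each control period).
- eyes.capture(name): name is "side" or "top" or "wrist"; returns a dict with "color" (384x512x3 uint8, red, green, blue), "K" (3x3 intrinsics, pixels), "k1" (the pictures are not rectified: a ray, as slopes to the right and down, at radius r is drawn at 1 + k1 r^2 times it, then the intrinsics apply), "R" (3x3) and "t" (3): a world point X has camera coordinates R X + t. Camera axes: x right, y down, z forward; pixel columns grow to the right and rows downward; lengths in mm; the calibration is good to about 2 mm. A picture is of the moment at which its call begins. There is no depth.
- close_job(): hands the job in; it is judged then, once.
The state is a dict: "time": time; "joint_positions": joint angles; "dq": joint speeds; "tau": joint torques, N m; "tool_pos": TCP position; "tcp_rot": TCP orientation; "contact_force": force on the tool from outside, world axes, zero at the start; "moment": the same for the moment, N m; "grip_width": finger opening in mm; "finger_force": force on a finger pad.
Only numpy, scipy, OpenCV 4.12 (cv2) and the standard library are available. Lean on these libraries where they do the work, as an engineer would, in place of code of your own. Each camera call takes 0.05 s, during which the arm holds its last target. There are 200 camera calls.

## Working session

There is one attempt and no reset: what is moved stays moved. The work goes in short steps, Python scripts to look and compute and a shell command to move; the robot and the scene stay as the last step left them, time stands still between calls to the robot, and variables do not carry over. Pictures are saved under pics/ and viewed, at most 10 in all, crops included, and the job is handed in when it is done.

```bash
mkdir -p pics
python3 - <<'E'
from plant import bot, eyes, close_job
import cv2
for n in ("top","side"):
    c=eyes.capture(n); cv2.imwrite(f"pics/{n}0.png",cv2.resize(c["color"][:,:,::-1],None,fx=1.5,fy=1.5,interpolation=cv2.INTER_CUBIC))
    print(n,c["K"].tolist(),c["k1"],c["R"].round(4).tolist(),c["t"].round(1).tolist())
o=bot.get_obs();print(o["tool_pos"],o["tcp_rot"],o["time"])
E
```

```text
top [[447.72346302811025, 0.0, 254.71314333481155], [0.0, 447.72346302811025, 188.83119556884694], [0.0, 0.0, 1.0]] 0.027262043369720955 [[-0.0198, -0.9997, 0.0161], [-0.9984, 0.0189, -0.0541], [0.0537, -0.0172, -0.9984]] [-23.7, 494.1, 1419.5]
side [[454.1450746183693, 0.0, 251.6109868775131], [0.0, 454.1450746183693, 188.36035603972536], [0.0, 0.0, 1.0]] -0.058917015685799136 [[0.6968, -0.717, 0.0171], [-0.5198, -0.5212, -0.6769], [0.4943, 0.4628, -0.7359]] [-365.0, 335.6, 1245.6]
[218.54620115 476.98552101 244.91252658] [-3.14023054e+00 -2.00846646e-04  2.71186086e+00] 0.1
```

View pics/top0.png

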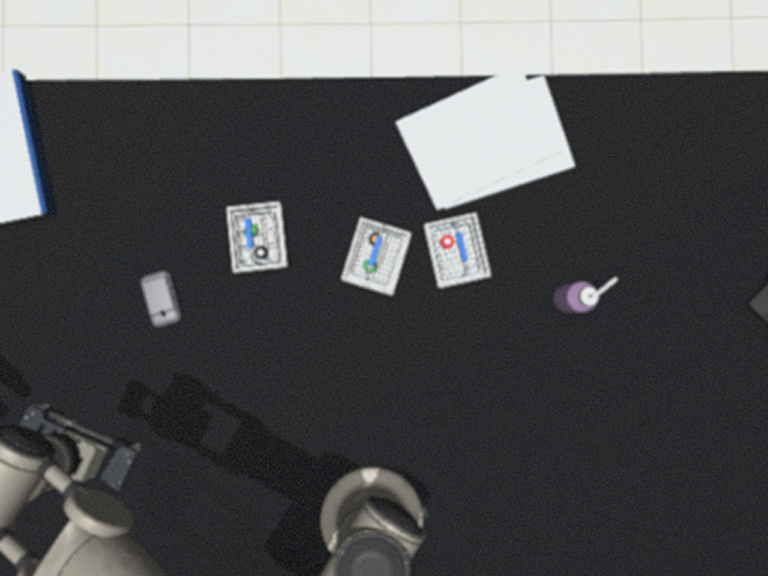

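View pics/side0.png

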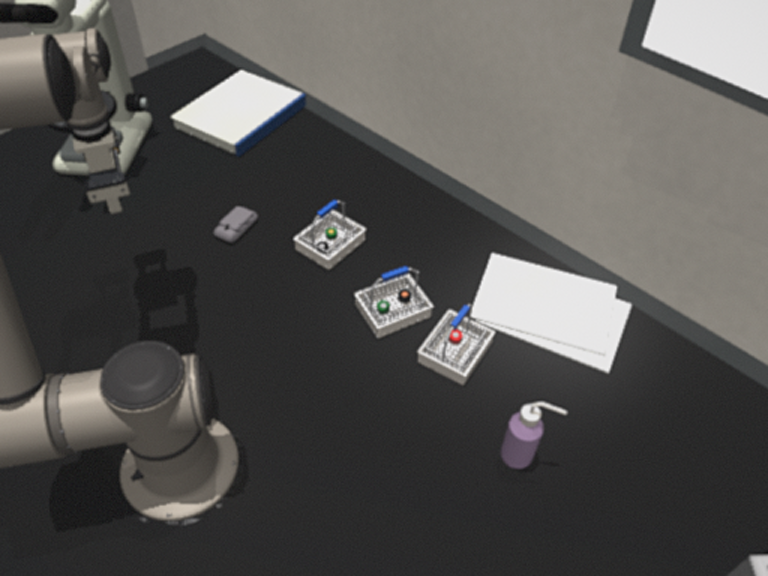

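The red mount is in the right basket, c: top view (447,241) beside the blue grip at (462,247), side view (456,337) with the grip at (460,316). I'll triangulate that grip next.

```bash
cat > h.py <<'E'
import numpy as np, cv2
from plant import bot, eyes, close_job
from scipy.spatial.transform import Rotation as Rot
def ray(c,uv):
    p=cv2.undistortPoints(np.array([[uv]],float),c["K"],np.array([c["k1"],0,0,0.]))[0,0]
    R,t=np.array(c["R"]),np.array(c["t"]); return -R.T@t, R.T@np.array([p[0],p[1],1])
def atz(c,uv,z):
    o,d=ray(c,uv); return o+d*(z-o[2])/d[2]
def tri(rs):
    A=0;b=0
    for o,d in rs:
        d=d/np.linalg.norm(d);P=np.eye(3)-np.outer(d,d);A=A+P;b=b+P@o
    X=np.linalg.solve(A,b); return X,[np.linalg.norm((np.eye(3)-np.outer(d,d)/(d@d))@(X-o)) for o,d in rs]
def blue(c,box):
    h=cv2.cvtColor(c["color"],cv2.COLOR_RGB2HSV);m=cv2.inRange(h,(100,120,70),(125,255,255))
    z=np.zeros_like(m);x0,y0,x1,y1=box;z[y0:y1,x0:x1]=m[y0:y1,x0:x1]
    return z,np.argwhere(z)[:,::-1].astype(float)
E
python3 - <<'E'
from h import *
T=eyes.capture("top");S=eyes.capture("side")
_,pt=blue(T,(285,140,330,195));_,ps=blue(S,(280,195,325,225))
print(len(pt),len(ps),pt.mean(0),ps.mean(0))
X,e=tri([ray(T,pt.mean(0)),ray(S,ps.mean(0))]);print(X,e)
w=np.array([atz(T,p,112) for p in pt])[:,:2];w0=w.mean(0);u,s,v=np.linalg.svd(w-w0)
print(w0,v[0],np.ptp((w-w0)@v.T,axis=0),"yaw",np.arctan2(*(v[0]*np.sign(v[0,0]))[::-1]))
# tub corners (top picture, 1.5x), rim z=35
q=[atz(T,((a+.5)/1.5-.5,(b+.5)/1.5-.5),35)[:2] for a,b in [(424,221),(477,212),(491,276),(439,289)]]
q=np.array(q);print(q,q.mean(0),"tub yaw",np.arctan2(*((q[0]+q[1]-q[2]-q[3])[::-1])), np.linalg.norm(np.diff(q,axis=0),axis=1))
cv2.imwrite("pics/c.png",np.hstack([cv2.resize(T["color"][130:200,270:340,::-1],(400,400),interpolation=2),cv2.resize(S["color"][195:265,270:340,::-1],(400,400),interpolation=2)]))
E
```

```text
55 68 [307.29090909 163.85454545] [306.66176471 209.79411765]
[ 559.66098398 -189.85872753  118.19546806] [np.float64(0.33552367690559676), np.float64(0.3355236769057313)]
[ 560.10146569 -190.45622528] [-0.98281354 -0.18460104] [55.34426909  8.80502918] yaw 0.18566590785421005
[[ 622.95780453 -123.62314865]
 [ 640.10379197 -236.3337794 ]
 [ 503.82708532 -262.19650479]
 [ 478.50267874 -151.879055  ]] [ 561.34784014 -193.50812196] tub yaw 0.190440789158888 [114.00732945 138.70912493 113.1868601 ]
```

View pics/c.png

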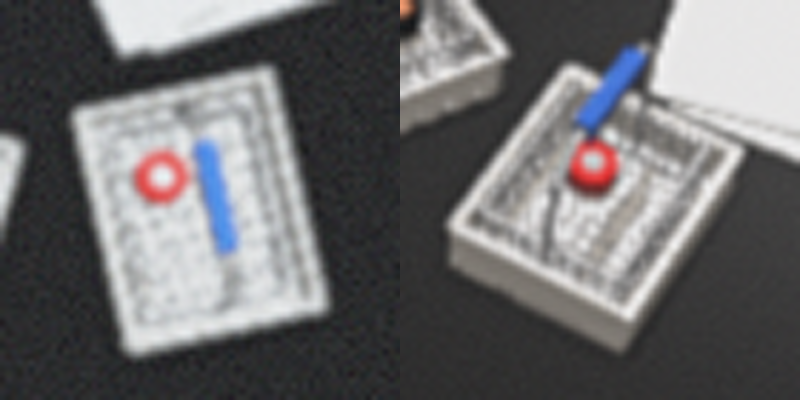

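Basket c it is: the grip is at about (560,-190), z 112–118 against an expected 112. Grip yaw is 0.186, which agrees with the tub's 0.190, and the red disc is clear to its left. Next I'll work out the shift.

```bash
cat >> h.py <<'E'
def shift(target,yaw=None):
    o=bot.get_obs();R=Rot.from_euler("xyz",o["tcp_rot"]).as_matrix()
    print("tcp",o["tool_pos"].round(1),o["tcp_rot"].round(4),"tool shift",(R.T@(np.array(target)-o["tool_pos"])).round(1))
    if yaw is not None: print("turn",-((yaw-o["tcp_rot"][2]+np.pi/2)%np.pi-np.pi/2))
E
python3 -c "
from h import *
shift([560,-190,245],.187)"
```

```text
tcp [218.6 477.1 245.1] [-3.1407e+00 -2.0000e-04  2.7118e+00] tool shift [-5.883e+02 -4.642e+02  4.000e-01]
turn -0.616810016437245
```

The rows are not in the units I measure in: shifts go in cm. I convert before sending: -196 mm is -19.6, -155 mm is -15.5.

```bash
python3 shift.py '[[92, -3, -2.4, 0, 0], [92, -7, -5.5, 0, 0], [92, -11.2, -8.8, 0, 0], [92, -15.4, -12.1, 0, 0], [92, -19.6, -15.5, 0, 0]]'
python3 shift.py '[[92, -4.2, -3.3, 0, 0], [92, -8.4, -6.6, 0, 0], [92, -12.6, -9.9, 0, 0], [92, -16.6, -13.1, 0, 0], [92, -20, -15.8, 0, 0]]'
python3 -c "
from h import *
shift([560,-190,245],.187)"
```

```text
time: 0.82
tool_pos: [332.8, 253.2, 245.6]
tcp_rot: [3.141, 0.0, 2.712]
contact_force: [1.1, 0.1, 0.3]
grip_width: 92.0
finger_force: 0.0
time: 1.45
tool_pos: [448.9, 25.9, 245.5]
tcp_rot: [3.141, 0.0, 2.711]
contact_force: [1.3, 0.7, 0.8]
grip_width: 91.5
finger_force: 0.0
tcp [448.9  25.9 245.5] [3.1414e+00 1.0000e-04 2.7108e+00] tool shift [-191.1 -149.8    0.5]
turn -0.6177832907711527
```

To row units: -188 mm is -18.8, -164 mm is -16.4.

```bash
python3 shift.py '[[92, -4.2, -3.3, 0, -0.12], [92, -8.4, -6.6, 0, -0.26], [92, -12.6, -9.9, 0, -0.4], [92, -16.4, -12.9, 0, -0.53], [92, -18.8, -14.7, 0, -0.617]]'
python3 shift.py '[[92, 0, 0, 0, 0], [92, 0, 0, 0, 0]]'
python3 - <<'E'
from h import *
W=eyes.capture("wrist");cv2.imwrite("pics/w1.png",cv2.resize(W["color"][:,:,::-1],(768,576)))
shift([560,-190,245],.187)
T=eyes.capture("top");S=eyes.capture("side")
m,pw=blue(W,(0,0,512,384)); n,l,st,ce=cv2.connectedComponentsWithStats(m)
for i in range(1,n):
    if st[i,4]>100: print(st[i],ce[i],atz(W,ce[i],120))
E
```

```text
time: 2.08
tool_pos: [558.4, -186.5, 244.9]
tcp_rot: [3.141, -0.0, -2.953]
contact_force: [-0.6, 1.1, 0.2]
grip_width: 92.2
finger_force: 0.0
time: 2.33
tool_pos: [557.5, -183.6, 245.2]
tcp_rot: [3.141, -0.001, -2.955]
contact_force: [-0.5, 0.6, -0.3]
grip_width: 91.9
finger_force: 0.0
tcp [ 557.5 -183.3  245.4] [ 3.1409e+00 -5.0000e-04 -2.9546e+00] tool shift [-1.2 -7.1  0.4]
turn -4.393934412760814e-06
[248 160  13  61 687] [253.87627365 189.81950509] [ 558.80964374 -188.59269565  120.        ]
[397 187  51  51 837] [425.43369176 207.95101553] [545.66601484 -18.84698404 120.        ]
```

View pics/w1.png

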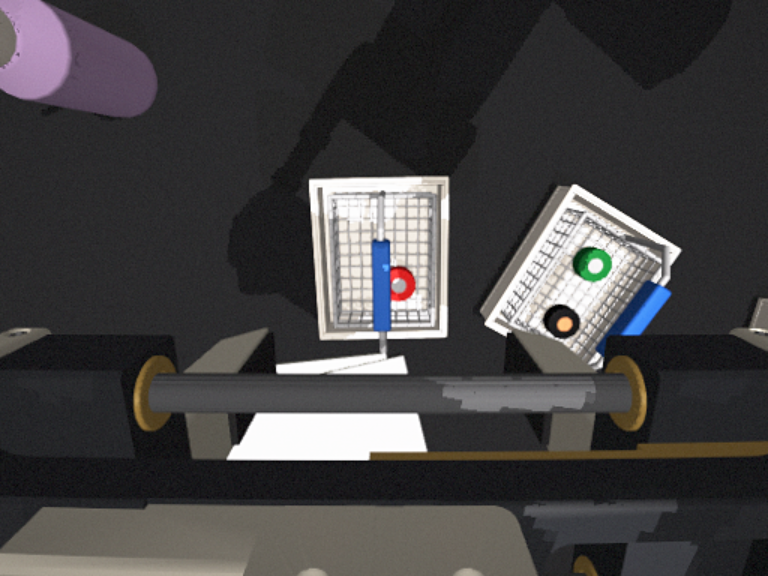

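Wrist view: the grip is upright in the picture at (381,285), so it is parallel to the pads. The red mount at (400,285) lies in this basket. The estimates agree to 2 mm, so I'll take (559.5,-189.3) and descend 133 mm.

```bash
python3 shift.py '[[92, -0.1, -0.6, 2, 0], [92, -0.1, -0.6, 5, 0], [92, -0.1, -0.6, 7.5, 0], [92, -0.1, -0.6, 9, 0], [92, -0.1, -0.6, 9, 0]]'
python3 - <<'E'
from h import *
shift([559.5,-189.3,112])
W=eyes.capture("wrist")
for i in range(1): 
    m,p=blue(W,(200,100,320,384)); print(p.mean(0),atz(W,p.mean(0),120),np.ptp(p,axis=0))
E
```

```text
time: 3.1
tool_pos: [559.7, -189.3, 155.0]
tcp_rot: [3.141, -0.001, -2.954]
contact_force: [0.3, -0.9, -0.4]
grip_width: 91.7
finger_force: 0.0
tcp [ 559.7 -189.3  155. ] [ 3.1405e+00 -1.2000e-03 -2.9540e+00] tool shift [ 0.1  0.  43. ]
[260.02333333 214.67333333] [ 552.58541336 -190.2044089   120.        ] [18. 70.]
```

To row units: 43 mm is 4.3, 40 mm is 4.

```bash
python3 shift.py '[[92, 0, 0, 1.5, 0], [92, 0, 0, 3, 0], [92, 0, 0, 4, 0], [92, 0, 0, 4.3, 0], [92, 0, 0, 4.3, 0]]'
python3 shift.py '[[40, 0, 0, 0, 0], [40, 0, 0, 0, 0], [40, 0, 0, 0, 0], [25, 0, 0, 0, 0], [25, 0, 0, 0, 0]]'
python3 - <<'E'
from h import *
W=eyes.capture("wrist");cv2.imwrite("pics/w2.png",cv2.resize(W["color"][:,:,::-1],(768,576)))
E
```

```text
time: 3.78
tool_pos: [560.1, -190.0, 112.3]
tcp_rot: [3.141, -0.0, -2.954]
contact_force: [0.2, 0.4, -1.0]
grip_width: 91.7
finger_force: 0.0
time: 4.4
tool_pos: [560.1, -189.9, 112.5]
tcp_rot: [3.142, 0.0, -2.954]
contact_force: [-0.0, -0.3, 0.1]
grip_width: 46.5
finger_force: 0.0
```

View pics/w2.png

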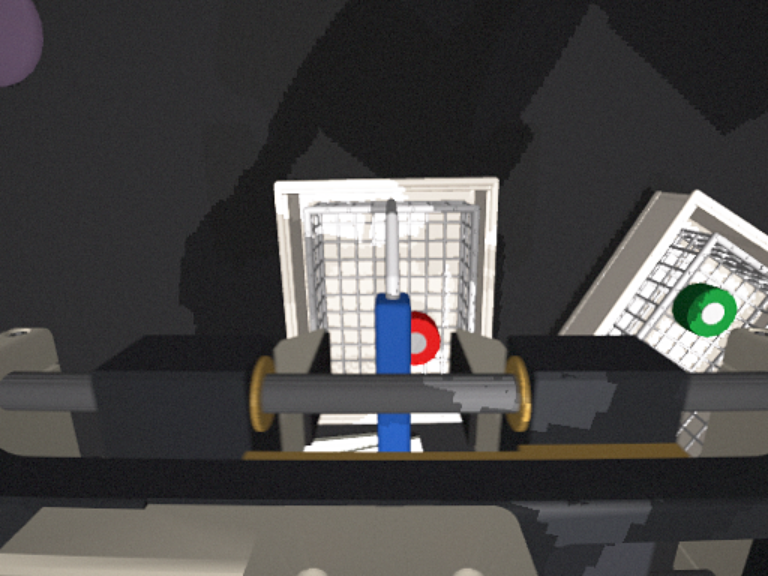

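The fingers' inner faces (328 and 450) sit evenly about the grip (393), so I'll close.

```bash
python3 shift.py '[[20, 0, 0, 0, 0], [20, 0, 0, 0, 0], [14, 0, 0, 0, 0], [14, 0, 0, 0, 0], [14, 0, 0, 0, 0]]'
python3 shift.py '[[5, 0, 0, 0, 0], [5, 0, 0, 0, 0], [5, 0, 0, 0, 0], [5, 0, 0, 0, 0], [5, 0, 0, 0, 0]]'
```

```text
time: 5.08
tool_pos: [560.0, -189.8, 112.5]
tcp_rot: [3.141, -0.0, -2.954]
contact_force: [-0.1, 0.3, 0.5]
grip_width: 13.9
finger_force: 0.4
time: 5.7
tool_pos: [560.0, -190.0, 112.4]
tcp_rot: [3.142, -0.0, -2.954]
contact_force: [0.6, 0.0, -1.9]
grip_width: 11.9
finger_force: 30.0
```

To row units: -23 mm is -2.3, -17 mm is -1.7.

```bash
python3 shift.py '[[5, 0, 0, -0.2, 0], [5, 0, 0, -0.6, 0], [5, 0, 0, -1.1, 0], [5, 0, 0, -1.7, 0], [5, 0, 0, -2.3, 0]]'
python3 shift.py '[[5, 0, 0, -0.6, 0], [5, 0, 0, -1.3, 0], [5, 0, 0, -2, 0], [5, 0, 0, -2.7, 0], [5, 0, 0, -3.4, 0]]'
python3 - <<'E'
from h import *
T=eyes.capture("top");S=eyes.capture("side")
cv2.imwrite("pics/l1.png",np.hstack([cv2.resize(T["color"][120:210,260:350,::-1],(400,400),interpolation=2),cv2.resize(S["color"][150:270,250:370,::-1],(400,400),interpolation=2)]))
E
```

```text
time: 6.32
tool_pos: [560.1, -190.0, 136.1]
tcp_rot: [-3.141, 0.0, -2.954]
contact_force: [-0.5, -0.1, -1.5]
grip_width: 11.6
finger_force: 30.0
time: 6.95
tool_pos: [560.1, -189.9, 170.0]
tcp_rot: [3.142, 0.0, -2.954]
contact_force: [0.1, 0.4, -1.1]
grip_width: 11.5
finger_force: 30.0
```

View pics/l1.png

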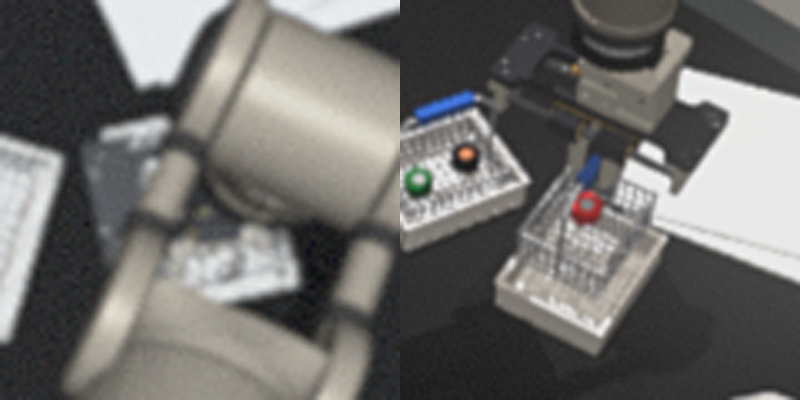

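The side crop shows the basket rising out of its tub and level, with the red mount at (587,207) still in it. The tub stands in place. Lifting on to about 131 mm.

To row units: -31 mm is -3.1, -39 mm is -3.9.

```bash
python3 shift.py '[[5, 0, 0, -0.7, 0], [5, 0, 0, -1.5, 0], [5, 0, 0, -2.3, 0], [5, 0, 0, -3.1, 0], [5, 0, 0, -3.9, 0]]'
python3 shift.py '[[5, 0, 0, -0.8, 0], [5, 0, 0, -1.5, 0], [5, 0, 0, -2.1, 0], [5, 0, 0, -2.5, 0], [5, 0, 0, -2.7, 0]]'
python3 shift.py '[[5, 0, 0, -0.3, 0], [5, 0, 0, -0.5, 0], [5, 0, 0, -0.6, 0], [5, 0, 0, -0.6, 0], [5, 0, 0, -0.6, 0]]'
for i in 1 2 3 4 5 6; do python3 shift.py '[[5, 0, 0, 0, 0], [5, 0, 0, 0, 0], [5, 0, 0, 0, 0], [5, 0, 0, 0, 0], [5, 0, 0, 0, 0]]'; done | tail -6
python3 - <<'E'
from h import *
S=eyes.capture("side");W=eyes.capture("wrist")
cv2.imwrite("pics/l2.png",np.hstack([cv2.resize(S["color"][130:270,240:380,::-1],(400,400),interpolation=2),cv2.resize(W["color"][:,:,::-1],(400,300))[np.r_[0:300,[0]*100]]]))
E
```

```text
time: 7.68
tool_pos: [560.1, -190.0, 209.2]
tcp_rot: [-3.142, 0.0, -2.954]
contact_force: [-0.3, 0.3, -2.0]
grip_width: 11.8
finger_force: 30.0
time: 8.3
tool_pos: [560.1, -190.0, 235.7]
tcp_rot: [3.142, 0.0, -2.954]
contact_force: [-0.2, 0.3, -2.7]
grip_width: 11.5
finger_force: 30.0
time: 8.93
tool_pos: [560.0, -189.9, 241.4]
tcp_rot: [3.141, -0.0, -2.954]
contact_force: [-0.5, 0.3, -1.3]
grip_width: 11.8
finger_force: 30.0
time: 12.68
tool_pos: [560.1, -190.0, 241.5]
tcp_rot: [3.142, 0.0, -2.954]
contact_force: [0.2, -0.2, -1.2]
grip_width: 11.8
finger_force: 30.0
```

View pics/l2.png

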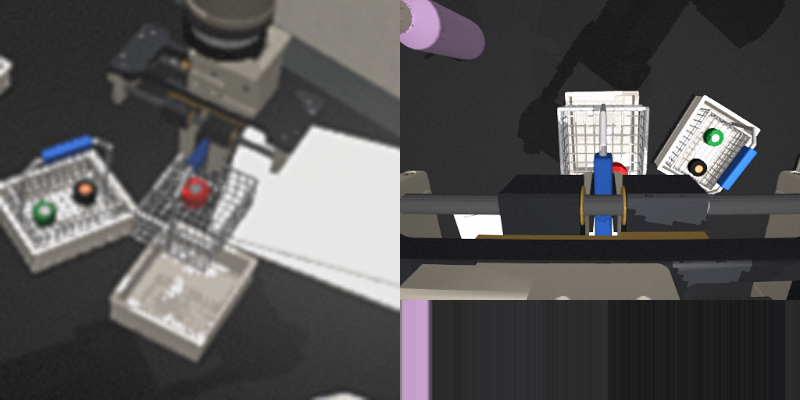

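The basket hangs level over its empty tub with the red mount at (195,192) in it. The neighbouring basket stands undisturbed, and the hold has lasted 3.75 s. Handing in.

```bash
python3 -c "
from plant import bot, eyes, close_job
print(close_job())"
```

```text
the job is handed in; nothing more can be done
None
```

I lifted basket C, the right-hand one with the red mount, by its blue grip. It hangs still and level about 10 cm above its tub's rim, held for more than 3 s and still in the gripper at hand-in; no verdict was returned.

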